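Fill the firing boards with ring cores

ROBOT

A 6-joint arm with a two-finger parallel gripper is mounted at the origin on the work surface. World frame = base frame: x ahead of the robot, y to its left, z up, the work surface at z = 0. Lengths are in m, angles in rad, forces in N, time in s.
With the tool pointing down it reaches from about 0.225 to 0.875 m from the base axis. Payload 3.4 kg.
Tool frame: the origin (TCP) lies on the centre line of the jaws, within the pads' length; the fingertips stand 14 mm ahead of it and the grasp point (between the pads) lies 5 mm behind it; z points along the fingers, y is the line along which they close (so a half turn about z gives the same grasp; the last joint's range is limited). The gripper opens to 85 mm and grips with 20 to 120 N. Pads are 22 mm wide; open, the fingers measure 114 mm over their backs; the gripper's body (76 mm by 85 mm) begins 54 mm behind the grasp point. The pads swing forward as they close: fully open they stand 13 mm farther back than shut.
Start: joints at [-1.438, 0.276, 1.505, -0, 1.361, -0.121], TCP at [0.144, -0.557, 0.245] pointing down, gripper open.
Joint ranges: [-2.89, 2.89], [-0.75, 2.08], [0.22, 2.7], [-1.18, 4.32], [0.11, 2.71], [-2.7, 2.7]. Speed limits (rad/s): [2.57, 2.57, 3.14, 3.14, 3.14, 3.14].

INTERFACE

Orientations are given as a unit quaternion [w, x, y, z].
In Python, from rig import manip, eyes gives the robot as it stands.
- The arm moves only by the shell command python3 -m creep 'ROWS' [FORCE]. ROWS is JSON, a list of rows, each a list of 5 numbers: the opening, from 0 (shut) to 1 (fully open), then the shift along the tool's x, y, z normalised to -1 to 1, where 1 is 0.5 m, then the turn about the tool's z normalised to -1 to 1, where 1 is 360 degrees. In form: [[fingers, dx, dy, dz, spin], ...]. A call has 1 to 10 rows; each row is the pose to reach, as a shift and turn from the pose commanded when the call began, along the tool's axes at that moment, turning the shorter way round; what a row does not reach only later rows make up. A row lasts 1/10 s, in which the tool goes at most 50 mm and 8.59 degrees, less where a joint would pass 70% of its speed; a pose out of reach is approached as far as the arm can. A call with a number of a shift or a turn outside -1 to 1 is refused whole. A call with a gripper value outside its range is refused whole. The fingers move at their own pace and stop on an object; FORCE is the grip in N (left out, the last holds). Time passes only in rows, so rows that repeat a pose let the fingers close. It gives the time, the measured TCP pose, the force, the opening and the grip force at its end, in the units of the state.
- manip.get_state(): the state, without advancing time (a new reading comes with each control period).
- eyes.get_image(name): name is "scene" or "top"; returns a dict with "frame" (480x640x3 uint8, red, green, blue), "fx", "fy", "cx", "cy" (pixels), "k1" (the pictures are not rectified: a ray, as slopes to the right and down, at radius r is drawn at 1 + k1 r^2 times it, then the intrinsics apply), "R" (3x3) and "t" (3): a world point X has camera coordinates R X + t. Camera axes: x right, y down, z forward; pixel columns grow to the right and rows downward; lengths in m; the calibration is good to about 2 mm. A picture is of the moment at which its call begins. There is no depth.
- manip.sign_off(): hands the job in; it is judged then, once.
Trained networks look in the newest picture that a camera, given by its name, has taken for a name from the list of things; names that differ only in an ending like _2 or _b are one class to them, and where a whole thing is asked for, a point or a joint stands for the part that bears it (a point fixed in the world has none). Each returns a list of dicts, best first, with "confidence" (0 to 1); they miss things now and then, are a little off and sometimes report something else, mostly with a low value. They report only what shows in the picture. A call takes as long as a camera call. They do not tell look-alikes from the thing itself.
- eyes.regions_of(camera, label): "mask" (480x640 bool, what is visible of it) and "bbox" ([left, top, right, bottom] in pixels, round what is visible of it).
- eyes.place_of(camera, label): "centre" ([column, row] in pixels: a listed point, or the origin of a listed thing).
The state is a dict: "clock": time; "qpos": joint angles; "qd": joint speeds; "effort": joint torques, N m; "position": TCP position; "ee_rot": TCP orientation; "contact_force": force on the tool from outside, world axes, zero at the start; "moment": the same for the moment, N m; "width": finger opening in m; "gripper_force": force on a finger pad.
Only numpy, scipy, OpenCV 4.12 (cv2) and the standard library are available. Lean on these libraries where they do the work, as an engineer would, in place of code of your own. Each camera call takes 0.05 s, during which the arm holds its last target. There are 200 camera calls.

TASK

A solid disc has been left by mistake on one of the three boards: put it in the white reject tray. Then pick the three loose rings out of the row of blanks and lay each one flat on the white paper disc of the board whose strapped-down sample ring is of the same size, centred on the paper. Leave the square block and the E-shaped core where they lie.

Things in the scene. Friction and masses are not known exactly. Their poses are not given: they have to be found in the camera images.
- ring_large: The loose large ring: dark grey ferrite ring core lying flat on the bench in the row nearest the robot, outer diameter 54, hole 28, height 20 mm, about 160 g (varies by a quarter). Origin at the centre of its underside, z up.
- board_large: Plywood board fixed to the bench, 90 (x) by 165 (y) by 10 mm thick, like the other two but with a large sample ring (diameter 54, top 35 mm above the bench) strapped to it for good at y = +40 mm. Origin at the centre of its underside. The place to fill is a flat white paper disc, 62 mm across, of no thickness, on its top (z = 10 mm) at y = -40 mm. Boards may lie either way round.
- ring_medium: The loose medium ring: dark grey ferrite ring core lying flat on the bench in the row nearest the robot, outer diameter 42, hole 22, height 18 mm, about 87 g (varies by a quarter). Origin at the centre of its underside, z up.
- board_medium: Plywood board fixed to the bench, 90 (x) by 165 (y) by 10 mm thick, like the other two but with a medium sample ring (diameter 42, top 33 mm above the bench) strapped to it for good at y = +40 mm. Origin at the centre of its underside. The place to fill is a flat white paper disc, 62 mm across, of no thickness, on its top (z = 10 mm) at y = -40 mm. Boards may lie either way round.
- ring_small: The loose small ring: dark grey ferrite ring core lying flat on the bench in the row nearest the robot, outer diameter 30, hole 15, height 16 mm, about 40 g (varies by a quarter). Origin at the centre of its underside, z up.
- board_small: Plywood board fixed to the bench, 90 (x) by 165 (y) by 10 mm thick, like the other two but with a small sample ring (diameter 30, top 31 mm above the bench) strapped to it for good at y = +40 mm. Origin at the centre of its underside. The place to fill is a flat white paper disc, 62 mm across, of no thickness, on its top (z = 10 mm) at y = -40 mm. Boards may lie either way round.
- disc: Solid disc of the same dark grey ferrite, no hole: diameter 42, height 18 mm, 110 g. At the start it lies flat on the paper disc of one of the boards, within 10 mm of its middle. Origin at the centre of its underside.
- tray: Reject tray: shallow empty square tray of white plastic, fixed to the bench at the left or right end of the row of blanks; 120 by 120 mm outside, walls 16 mm high and 4 mm thick, floor 4 mm thick. Origin at the centre of its underside.
- block: Square ferrite block, 42 by 42 by 20 mm high, in the row with the loose rings. Origin at the centre of its underside. It stays where it is. The five blanks of the row lie about 100 mm apart (at least 80 mm) from centre to centre along y.
- ecore: E-shaped ferrite core lying flat in the row with the loose rings, 42 (x) by 50 (y) by 16 mm high. Origin on its underside, at the middle. It stays where it is.
There are look-alikes about, which are no part of the job. What is shaped like the ring_small but blue, purple or turquoise is not meant.

How it is judged:
On the way:
1. the solid disc is in the reject tray, and no ring is on a board yet (x of disc in the frame of tray between -0.056 and 0.056 m and y of disc in the frame of tray between -0.056 and 0.056 m and z of disc in the frame of tray below 0.03 m and linear speed of disc below 0.02 m/s and height (world z) of each of ring_large, ring_medium, ring_small below 0.006 m), for 0.2 s.
At the end, for the whole second after the job is handed in: Disc at rest in the reject tray; each loose ring flat (tilt under 0.1 rad) and at rest on the board whose sample has its size, within 12 mm, along and across the board, of the middle of the paper disc; square block and E-shaped core moved less than 15 mm (x of ring_large in the frame of board_large between -0.012 and 0.012 m and y of ring_large in the frame of board_large between -0.052 and -0.028 m and z of ring_large in the frame of board_large between 0.007 and 0.013 m and angle between each of ring_large, ring_medium, ring_small's own z axis and vertical below 0.1 rad and linear speed of each of ring_large, ring_medium, ring_small, disc below 0.02 m/s and x of ring_medium in the frame of board_medium between -0.012 and 0.012 m and y of ring_medium in the frame of board_medium between -0.052 and -0.028 m and z of ring_medium in the frame of board_medium between 0.007 and 0.013 m and x of ring_small in the frame of board_small between -0.012 and 0.012 m and y of ring_small in the frame of board_small between -0.052 and -0.028 m and z of ring_small in the frame of board_small between 0.007 and 0.013 m and x of disc in the frame of tray between -0.056 and 0.056 m and y of disc in the frame of tray between -0.056 and 0.056 m and z of disc in the frame of tray below 0.03 m and distance of each of block, ecore from where it was at the start of the episode below 0.015 m); the robot touches nothing.
It fails at once if the square block is moved by more than 15 mm (distance of block from where it was at the start of the episode above 0.015 m).
It fails at once if the E-shaped core is moved by more than 15 mm (distance of ecore from where it was at the start of the episode above 0.015 m).
It also fails if it takes over 90 s, if anything falls off the work surface, if the arm or the gripper's body presses on something with over 40 N, if the wrist force passes 120 N, or if a joint passes its speed limit or range.

## Working session

There is one attempt and no reset: what is moved stays moved. The work goes in short steps, Python scripts to look and compute and a shell command to move; the robot and the scene stay as the last step left them, time stands still between calls to the robot, and variables do not carry over. Pictures are saved under pics/ and viewed, at most 14 in all, crops included, and the job is handed in when it is done.

```bash
ls; mkdir -p pics
python3 - <<'E'
from rig import manip, eyes
import cv2
s=manip.get_state();print(s)
for n in("scene","top"):
    d=eyes.get_image(n);cv2.imwrite(f"pics/{n}0.png",d["frame"][:,:,::-1])
    print({k:v for k,v in d.items() if k!="frame"})
E
```

```text
pics
{'clock': 0.0, 'qpos': array([-1.43801676e+00,  2.76592081e-01,  1.50614656e+00,  2.49400124e-06,
        1.36071791e+00, -1.20984925e-01]), 'qd': array([-3.30864523e-04,  1.74192901e-03, -4.10885435e-05, -3.38082773e-04,
       -2.41922815e-04, -2.19481975e-03]), 'effort': array([-1.11423433e-03, -4.16773367e+01, -2.45805591e+01, -4.88072055e-04,
        1.08674282e-02, -2.11186051e-05]), 'position': array([ 0.14428871, -0.55606862,  0.24443602]), 'ee_rot': array([-9.31938033e-04,  9.91960844e-01,  1.26541755e-01, -4.27663655e-06]), 'contact_force': array([-0.39977741,  1.05178075, -0.32594023]), 'moment': array([-0.04163513, -0.02195424,  0.03180473]), 'gripper_force': 0.0, 'width': 0.08566404545765206}
{'fx': 604.6850754888212, 'fy': 604.6850754888212, 'cx': 304.8330189564022, 'cy': 251.9035425804485, 'k1': -0.12331565958034837, 'R': array([[-0.14251441,  0.98967276, -0.0154104 ],
       [ 0.70832486,  0.09110029, -0.69998331],
       [-0.69135052, -0.11067328, -0.71399292]]), 't': array([ 0.06564593, -0.3070783 ,  1.6416688 ])}
{'fx': 496.97843062289695, 'fy': 496.97843062289695, 'cx': 328.08048982089093, 'cy': 240.23998641966682, 'k1': 0.020201539265349962, 'R': array([[-0.01658252, -0.99977838,  0.01296995],
       [-0.99784657,  0.01572439, -0.06367858],
       [ 0.06346053, -0.01399797, -0.99788618]]), 't': array([-0.01652578,  0.50148791,  0.89986278])}
```

View pics/scene0.png

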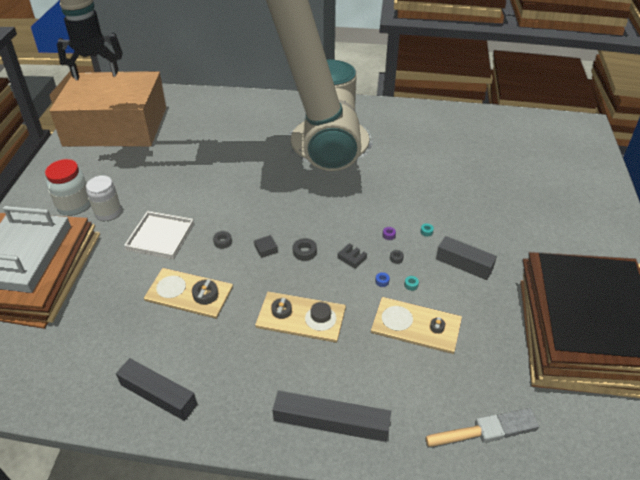

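View pics/top0.png

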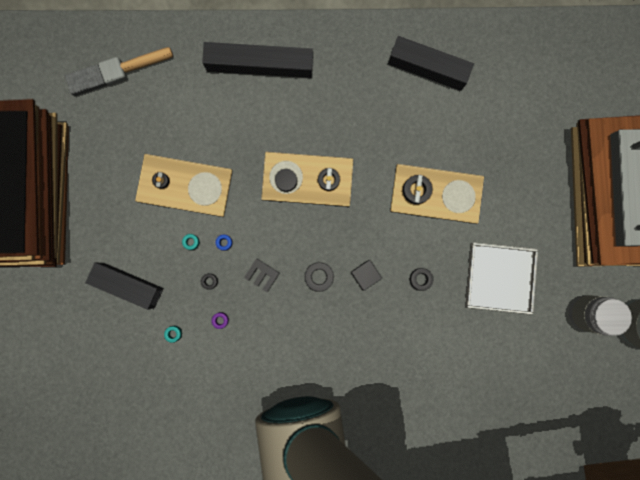

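The scene view shows the boards at about (188,292), (302,315) and (417,325), the tray at (160,234), and the row of blanks from (222,239) to (397,256). In the top view:
- Small ring at (209,281), E-core at (263,274), large ring at (319,277), block at (366,275), medium ring at (421,279), tray at (502,278).
- Small board at (184,185), medium board at (308,180) with the disc at (286,180), large board at (437,194).
- Blue, purple and turquoise look-alikes lie around the small ring.

```bash
cat > h.py <<'E'
import numpy as np, cv2
from rig import manip, eyes
def cam(d):
    K=np.array([[d["fx"],0,d["cx"]],[0,d["fy"],d["cy"]],[0,0,1]]); return K,np.array([d["k1"],0,0,0,0.])
def ray(d,px):
    K,D=cam(d); p=cv2.undistortPoints(np.array(px,float).reshape(-1,1,2),K,D).reshape(-1,2)
    v=np.c_[p,np.ones(len(p))]@d["R"]; return -d["R"].T@d["t"],v/np.linalg.norm(v,axis=1)[:,None]
def onz(d,px,z):
    o,v=ray(d,px); return o+v*((z-o[2])/v[:,2])[:,None]
def tri(d1,p1,d2,p2):
    o1,v1=ray(d1,p1);o2,v2=ray(d2,p2);v1=v1[0];v2=v2[0]
    s=np.linalg.lstsq(np.c_[v1,-v2],o2-o1,rcond=None)[0]
    a=o1+v1*s[0];b=o2+v2*s[1];return (a+b)/2,np.linalg.norm(a-b)
E
cat > m.py <<'E'
from h import *
S=eyes.get_image("scene");T=eyes.get_image("top");np.set_printoptions(precision=4,suppress=True)
H=dict(ring_large=.02,ring_medium=.018,ring_small=.016,disc=.028,block=.02,ecore=.016,tray=.016)
for n in list(H)+["board_large","board_medium","board_small"]:
    a=eyes.place_of("top",n);b=eyes.place_of("scene",n);r=eyes.regions_of("top",n)
    print(n,[(np.round(x["centre"]),round(x["confidence"],2)) for x in a[:3]],[(np.round(x["centre"]),round(x["confidence"],2)) for x in b[:3]])
    if a and b: print("   tri",*tri(T,a[0]["centre"],S,b[0]["centre"]))
    if r:
        c=max(cv2.findContours(r[0]["mask"].astype(np.uint8),0,2)[0],key=cv2.contourArea)
        z=H.get(n,.01); P=onz(T,c.reshape(-1,2),z)[:,:2]
        print("   rect",round(r[0]["confidence"],2),cv2.minAreaRect((P*1000).astype(np.float32)))
g=cv2.cvtColor(T["frame"],cv2.COLOR_RGB2HSV); m=((g[...,1]<60)&(g[...,2]>130)).astype(np.uint8)
for c in cv2.findContours(m,0,2)[0]:
    if cv2.contourArea(c)>200:
        P=onz(T,c.reshape(-1,2),.01)[:,:2]*1000
        print("white",c.reshape(-1,2).mean(0),cv2.minEnclosingCircle(P.astype(np.float32)))
E
python3 m.py
```

```text
ring_large [(array([317., 273.]), 0.78)] [(array([310., 254.]), 0.96)]
   tri [ 0.4407  0.0022 -0.0006] 0.011538347327805962
   rect 0.96 ((435.7750244140625, -7.821935653686523), (49.32440185546875, 50.99177169799805), 89.0187759399414)
ring_medium [(array([419., 276.]), 0.58), (array([185., 186.]), 0.2)] [(array([224., 241.]), 0.75), (array([162., 239.]), 0.33)]
   tri [ 0.4325 -0.19    0.0096] 0.0033997547525125645
   rect 0.68 ((426.29925537109375, -194.64332580566406), (38.548484802246094, 38.45449447631836), 88.41023254394531)
ring_small [(array([212., 280.]), 0.54), (array([422., 275.]), 0.52), (array([194., 239.]), 0.51)] [(array([415., 286.]), 0.75), (array([381., 286.]), 0.73), (array([386., 237.]), 0.63)]
   tri [ 0.4282  0.231  -0.0914] 0.03573209007209967
   rect 0.74 ((359.1621398925781, 175.03054809570312), (27.129798889160156, 25.234315872192383), 89.86408996582031)
disc [(array([287., 186.]), 0.85)] [(array([321., 315.]), 0.82)]
   tri [0.6063 0.053  0.0006] 0.0032799731517255655
   rect 0.88 ((611.9100952148438, 50.1596794128418), (40.46147537231445, 40.116233825683
[... 1408 characters left out ...]
42969)
white [288.3107 442.5631] ((127.14515686035156, 29.109270095825195), 66.52008819580078)
white [614.0196 314.9412] ((352.59027099609375, -546.3152465820312), 32.90443801879883)
white [501.9818 278.    ] ((426.72735595703125, -345.61846923828125), 83.65299224853516)
white [458.0545 194.6182] ((580.53857421875, -269.6817932128906), 30.690540313720703)
white [203.9583 189.375 ] ((601.6026611328125, 203.557861328125), 30.726282119750977)
white [286.0417 178.75  ] ((621.3560180664062, 52.464561462402344), 30.77727508544922)
white [629.2 183.2] ((593.2723999023438, -593.2155151367188), 108.58918762207031)
white [110.5208  69.125 ] ((829.5209350585938, 377.72833251953125), 24.266765594482422)
```

```bash
cat > m2.py <<'E'
from h import *
np.set_printoptions(precision=4,suppress=True)
S=eyes.get_image("scene");T=eyes.get_image("top")
def blob(d,p,f,r):
    g=cv2.cvtColor(d["frame"],cv2.COLOR_RGB2HSV).astype(int); x,y=p
    m=np.zeros(g.shape[:2],np.uint8); m[y-r:y+r+1,x-r:x+r+1]=f(g)[y-r:y+r+1,x-r:x+r+1]
    c=max(cv2.findContours(m,0,2)[0],key=cv2.contourArea); return c.reshape(-1,2)
dark=lambda g:g[...,2]<75
white=lambda g:(g[...,1]<60)&(g[...,2]>130)
for n,a,b,f,r in [("small",(209,281),(397,256),dark,11),("large",(319,277),(304,249),dark,18),("medium",(421,279),(222,239),dark,15),("disc",(286,181),(320,312),dark,16),
   ("pS",(205,189),(397,318),white,22),("pM",(286,179),(321,319),white,22),("pL",(459,195),(171,287),white,22)]:
    ca=blob(T,a,f,r);cb=blob(S,b,f,r)
    ea,eb=cv2.minEnclosingCircle(ca.astype(np.float32)),cv2.boundingRect(cb)
    pb=(eb[0]+(eb[2]-1)/2,eb[1]+(eb[3]-1)/2)
    X,e=tri(T,ea[0],S,pb); print(n,X,round(e,4),"px",np.round(ea[0],1),round(ea[1],1),eb, "top@z.01",onz(T,[ea[0]],.01)[0][:2])
E
python3 m2.py
```

```text
small [ 0.4291  0.1977 -0.0026] 0.0002 px [209.3 281.3] 8.7 (390, 257, 13, 6) top@z.01 [0.4293 0.1948]
large [ 0.4345 -0.0053 -0.0064] 0.0014 px [318.6 276.5] 8.7 (294, 249, 22, 11) top@z.01 [ 0.4348 -0.0061]
medium [ 0.4264 -0.1952 -0.0034] 0.0045 px [420.7 279.1] 12.0 (215, 239, 17, 9) top@z.01 [ 0.4269 -0.1948]
disc [0.6163 0.0535 0.0046] 0.0011 px [285.7 180. ] 11.1 (312, 314, 18, 8) top@z.01 [0.6154 0.0526]
pS [0.6019 0.2047 0.0092] 0.0016 px [204.3 188.3] 16.5 (382, 306, 31, 25) top@z.01 [0.6018 0.2037]
pM [0.6223 0.0534 0.0041] 0.0009 px [285.7 176.9] 16.5 (305, 310, 31, 21) top@z.01 [0.6212 0.0525]
pL [ 0.5797 -0.2687  0.0107] 0.0012 px [458.3 196.3] 16.4 (156, 275, 30, 23) top@z.01 [ 0.58   -0.2695]
```

```bash
python3 -m creep '[[1,0.7267,-0.4438,0,-0.2096],[1,0.7267,-0.4438,0,-0.2096],[1,0.7267,-0.4438,0,-0.2096],[1,0.7267,-0.4438,0,-0.2096],[1,0.7267,-0.4438,0,-0.2096],[1,0.7267,-0.4438,0,-0.2096],[1,0.7267,-0.4438,0,-0.2096],[1,0.7267,-0.4438,0,-0.2096],[1,0.7267,-0.4438,0,-0.2096],[1,0.7267,-0.4438,0,-0.2096]]' 50
```

```text
clock: 2.8
position: [0.4424, -0.248, 0.2454]
ee_rot: [0.0, 0.705, 0.709, 0.001]
contact_force: [-0.1, -0.3, 0.2]
width: 0.0852
gripper_force: 0.0
```

```bash
python3 -m creep '[[0.85,0.599,0.341,0.33,0],[0.85,0.599,0.341,0.33,0],[0.85,0.599,0.341,0.33,0],[0.85,0.599,0.341,0.33,0],[0.85,0.599,0.341,0.33,0],[0.85,0.599,0.341,0.33,0],[0.85,0.599,0.341,0.33,0],[0.85,0.599,0.341,0.33,0],[0.85,0.599,0.341,0.33,0],[0.85,0.599,0.341,0.33,0]]' 50
python3 - <<'E'
from h import *
for n in("scene","top"):
    d=eyes.get_image(n)
    f=d["frame"][:,:,::-1]
    f=f[230:380,220:420] if n=="scene" else f[120:270,190:390]
    cv2.imwrite(f"pics/{n}1.png",cv2.resize(f,None,fx=3,fy=3))
E
```

```text
clock: 3.8
position: [0.6106, 0.0482, 0.0797]
ee_rot: [-0.0, 0.707, 0.707, -0.001]
contact_force: [0.6, -0.6, -0.1]
width: 0.0728
gripper_force: 0.0
```

View pics/scene1.png

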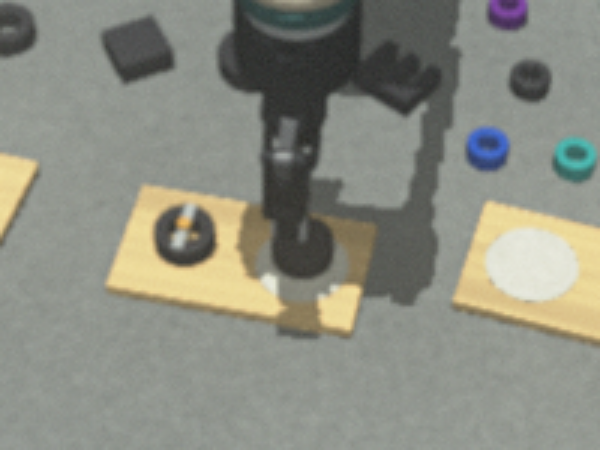

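The gripper stands over the disc: in the crop the fingers are at (290,170) and the disc at (300,245). I'll descend and grasp.

```bash
python3 -m creep '[[0.85,0.006,0.005,0.05,0],[0.85,0.006,0.005,0.08,0],[0.85,0.006,0.005,0.107,0],[0.85,0.006,0.005,0.107,0],[0,0.006,0.005,0.107,0],[0,0.006,0.005,0.107,0],[0,0.006,0.005,0.107,0],[0,0.006,0.005,0.107,0],[0,0.006,0.005,0.107,0]]' 50
```

```text
clock: 4.8
position: [0.6144, 0.0516, 0.0282]
ee_rot: [0.001, 0.707, 0.707, 0.001]
contact_force: [-1.0, -0.9, 6.4]
width: 0.0397
gripper_force: 51.0
```

```bash
python3 -m creep '[[0,0.006,0.005,-0.1,0],[0,-0.791,-0.375,-0.16,0],[0,-0.791,-0.375,-0.16,0],[0,-0.791,-0.375,-0.16,0],[0,-0.791,-0.375,-0.16,0],[0,-0.791,-0.375,-0.16,0],[0,-0.791,-0.375,-0.16,0],[0,-0.791,-0.375,-0.16,0],[0,-0.791,-0.375,-0.16,0],[0,-0.791,-0.375,-0.16,0]]'
```

```text
clock: 5.8
position: [0.4246, -0.3456, 0.1071]
ee_rot: [0.0, 0.707, 0.707, -0.0]
contact_force: [0.5, -1.0, -0.8]
width: 0.0396
gripper_force: 51.3
```

```bash
python3 -m creep '[[0,0,0.004,0.08,0],[0,0,0.004,0.15,0],[0,0,0.004,0.164,0],[0,0,0.004,0.164,0],[0.75,0,0.004,0.164,0],[0.75,0,0.004,0.164,0],[0.75,0,0.004,0.164,0],[0.75,0,0.004,0.06,0],[0.75,0,0.004,-0.04,0],[0.75,0,0.004,-0.04,0]]'
python3 - <<'E'
from h import *
T=eyes.get_image("top");S=eyes.get_image("scene")
cv2.imwrite("pics/s2.png",cv2.resize(S["frame"][190:290,110:290,::-1],None,fx=4,fy=4))
print([(x["centre"],x["confidence"]) for x in eyes.place_of("scene","disc")])
E
```

```text
clock: 6.8
position: [0.4315, -0.3469, 0.1339]
ee_rot: [0.007, 0.707, 0.707, -0.0]
contact_force: [0.4, -0.7, -0.1]
width: 0.0641
gripper_force: 0.0
[([164.2, 237.5], 0.79), ([264.8, 252.9], 0.35)]
```

View pics/s2.png

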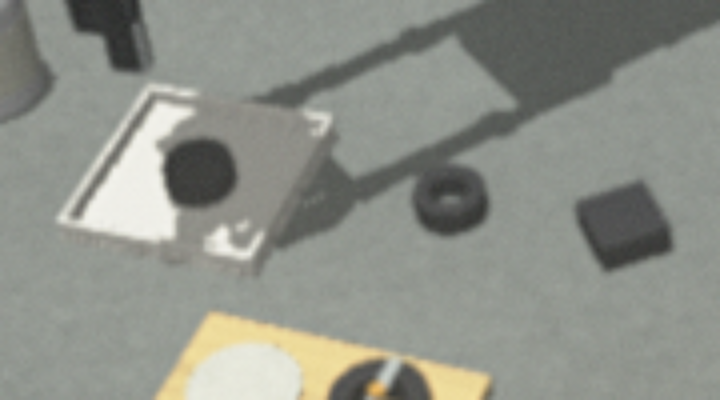

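The disc lies flat in the tray, at about (200,172) in the crop. Next is the medium ring.

```bash
python3 -m creep '[[0.8,0.303,-0.004,0.0,0],[0.8,0.303,-0.004,0.128,0],[0.8,0.303,-0.004,0.128,0],[0.8,0.303,-0.004,0.128,0],[0.8,0.303,-0.004,0.128,0],[0.8,0.303,-0.004,0.128,0],[0.8,0.303,-0.004,0.128,0]]'
python3 - <<'E'
from h import *
S=eyes.get_image("scene")
cv2.imwrite("pics/s3.png",cv2.resize(S["frame"][190:290,150:330,::-1],None,fx=4,fy=4))
print(manip.get_state()["position"])
E
```

```text
clock: 7.65
position: [0.4266, -0.1933, 0.0629]
ee_rot: [0.001, 0.707, 0.707, -0.0]
contact_force: [-0.4, 0.3, 0.5]
width: 0.0685
gripper_force: 0.0
[ 0.42666391 -0.19353404  0.06312547]
```

View pics/s3.png

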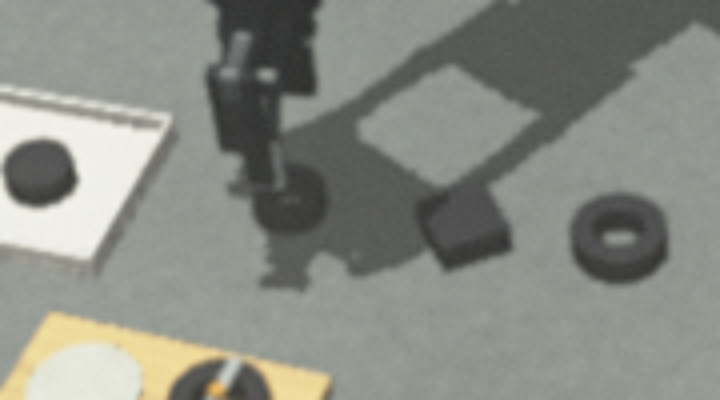

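The fingers stand over the medium ring, at about (290,200) in the crop. Descending.

```bash
python3 -m creep '[[0.8,-0.003,0,0.05,0],[0.8,-0.003,0,0.086,0],[0.8,-0.003,0,0.086,0],[0,-0.003,0,0.086,0],[0,-0.003,0,0.086,0],[0,-0.003,0,0.086,0],[0,-0.003,0,0.086,0],[0,-0.003,0,-0.03,0],[0,-0.003,0,-0.1,0],[0,-0.003,0,-0.1,0]]' 40
```

```text
clock: 8.7
position: [0.4298, -0.1959, 0.1183]
ee_rot: [0.006, 0.707, 0.707, 0.001]
contact_force: [1.5, -0.4, -0.1]
width: 0.0402
gripper_force: 41.0
```

```bash
python3 -m creep '[[0,0.495,0.389,0,0],[0,0.495,0.389,0,0],[0,0.495,0.389,0,0],[0,0.495,0.389,0,0],[0,0.495,0.389,0,0],[0,0.495,0.389,0.08,0],[0,0.495,0.389,0.1,0],[0,0.495,0.389,0.1,0],[0,0.495,0.389,0.1,0]]'
python3 - <<'E'
from h import *
S=eyes.get_image("scene")
cv2.imwrite("pics/s4.png",cv2.resize(S["frame"][250:350,230:410,::-1],None,fx=4,fy=4))
print(manip.get_state()["position"])
E
```

```text
clock: 9.6
position: [0.6192, 0.0541, 0.0615]
ee_rot: [-0.001, 0.707, 0.708, -0.001]
contact_force: [-0.7, 0.7, -0.8]
width: 0.0401
gripper_force: 41.0
[0.61966635 0.05339723 0.06265605]
```

View pics/s4.png

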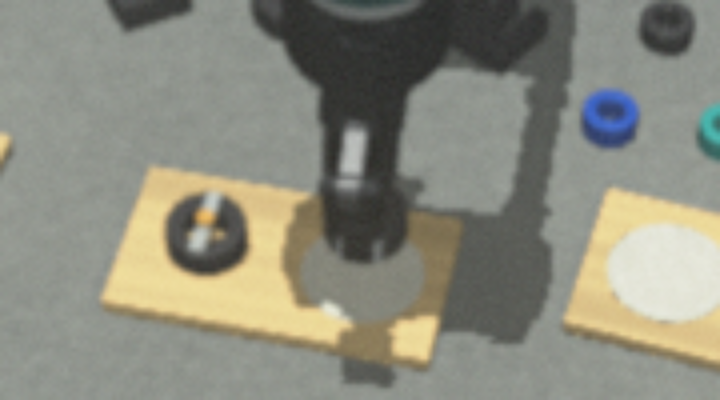

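The ring is held level above the paper, at about (365,270) in the crop. Lowering and releasing.

```bash
python3 -m creep '[[0,-0.001,0.003,0.04,0],[0,-0.001,0.003,0.064,0],[0,-0.001,0.003,0.064,0],[0,-0.001,0.003,0.064,0],[0.75,-0.001,0.003,0.064,0],[0.75,-0.001,0.003,0.064,0],[0.75,-0.001,0.003,0.064,0],[0.75,-0.001,0.003,0.0,0],[0.75,-0.001,0.003,-0.1,0],[0.75,-0.001,0.003,-0.1,0]]'
```

```text
clock: 10.65
position: [0.6267, 0.0535, 0.1198]
ee_rot: [0.005, 0.707, 0.707, 0.005]
contact_force: [1.8, 0.5, 1.0]
width: 0.0639
gripper_force: 0.0
```

```bash
python3 -m creep '[[1,-0.119,-0.372,0,0],[1,-0.119,-0.372,0,0],[1,-0.119,-0.372,0,0],[1,-0.119,-0.372,0.06,0],[1,-0.119,-0.372,0.09,0],[1,-0.119,-0.372,0.09,0],[1,-0.119,-0.372,0.09,0]]'
python3 - <<'E'
from h import *
S=eyes.get_image("scene")
cv2.imwrite("pics/s5.png",cv2.resize(S["frame"][210:350,220:400,::-1],None,fx=4,fy=4))
print(manip.get_state()["position"],manip.get_state()["width"])
E
```

```text
clock: 11.35
position: [0.4373, -0.0062, 0.0684]
ee_rot: [0.001, 0.707, 0.707, 0.001]
contact_force: [0.3, 0.1, -0.1]
width: 0.0856
gripper_force: 0.0
[ 0.43815219 -0.00630279  0.06871528] 0.08514511122047169
```

View pics/s5.png

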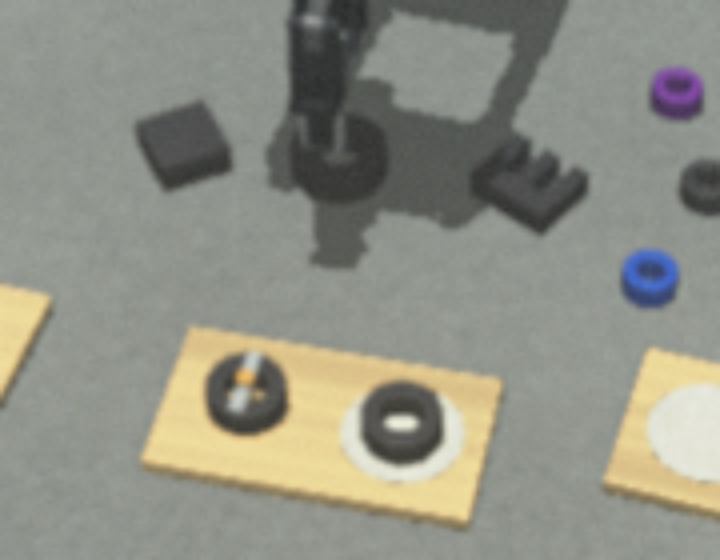

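The medium ring lies flat and centred on its paper, at about (402,425) in the crop. The gripper is over the large ring at (340,155). Grasping it.

```bash
python3 -m creep '[[1,0,-0.005,0.05,0],[1,0,-0.005,0.097,0],[1,0,-0.005,0.097,0],[0,0,-0.005,0.097,0],[0,0,-0.005,0.097,0],[0,0,-0.005,0.097,0],[0,0,-0.005,0.097,0],[0,0,-0.005,-0.01,0],[0,0,-0.005,-0.1,0],[0,0,-0.005,-0.1,0]]' 60
```

```text
clock: 12.4
position: [0.4386, -0.0069, 0.1244]
ee_rot: [0.006, 0.707, 0.707, 0.004]
contact_force: [1.2, 0.6, -2.1]
width: 0.0511
gripper_force: 63.7
```

```bash
python3 -m creep '[[0,-0.527,0.289,0,0],[0,-0.527,0.289,0,0],[0,-0.527,0.289,0,0],[0,-0.527,0.289,0,0],[0,-0.527,0.289,0,0],[0,-0.527,0.289,0.03,0],[0,-0.527,0.289,0.09,0],[0,-0.527,0.289,0.09,0],[0,-0.527,0.289,0.09,0],[0,-0.527,0.289,0.09,0]]'
```

```text
clock: 13.4
position: [0.578, -0.2689, 0.0741]
ee_rot: [0.001, 0.707, 0.707, 0.0]
contact_force: [0.1, -0.2, -1.0]
width: 0.0513
gripper_force: 63.7
```

```bash
python3 -m creep '[[0,-0.001,0.004,0.05,0],[0,-0.001,0.004,0.085,0],[0,-0.001,0.004,0.085,0],[0,-0.001,0.004,0.085,0],[0.95,-0.001,0.004,0.085,0],[0.95,-0.001,0.004,0.085,0],[0.95,-0.001,0.004,0.085,0],[0.95,-0.001,0.004,0.0,0],[0.95,-0.001,0.004,-0.08,0],[0.95,-0.001,0.004,-0.08,0]]'
```

```text
clock: 14.4
position: [0.5836, -0.2724, 0.1194]
ee_rot: [0.006, 0.707, 0.707, 0.002]
contact_force: [1.2, -0.8, 0.7]
width: 0.0811
gripper_force: 0.0
```

```bash
python3 -m creep '[[0.65,0.929,-0.302,0,0],[0.65,0.929,-0.302,0,0],[0.65,0.929,-0.302,0,0],[0.65,0.929,-0.302,0,0],[0.65,0.929,-0.302,0,0],[0.65,0.929,-0.302,0,0],[0.65,0.929,-0.302,0,0],[0.65,0.929,-0.302,0,0],[0.65,0.929,-0.302,0,0],[0.65,0.929,-0.302,0,0]]' 30; python3 -m creep '[[0.65,0,0,0.09,0],[0.65,0,0,0.09,0],[0.65,0,0,0.09,0]]'
python3 - <<'E'
from h import *
S=eyes.get_image("scene")
cv2.imwrite("pics/s6.png",cv2.resize(S["frame"][210:360,140:460,::-1],None,fx=2.5,fy=2.5))
print(manip.get_state()["position"],manip.get_state()["width"])
E
```

```text
clock: 15.4
position: [0.4275, 0.1966, 0.1129]
ee_rot: [-0.0, 0.707, 0.707, 0.0]
contact_force: [0.8, -0.1, -0.7]
width: 0.0556
gripper_force: 0.0
clock: 15.7
position: [0.4282, 0.1941, 0.0675]
ee_rot: [-0.0, 0.707, 0.707, -0.001]
contact_force: [-0.1, 0.0, 0.8]
width: 0.0555
gripper_force: 0.0
[0.42943228 0.19408205 0.06834803] 0.055445458859926876
```

View pics/s6.png

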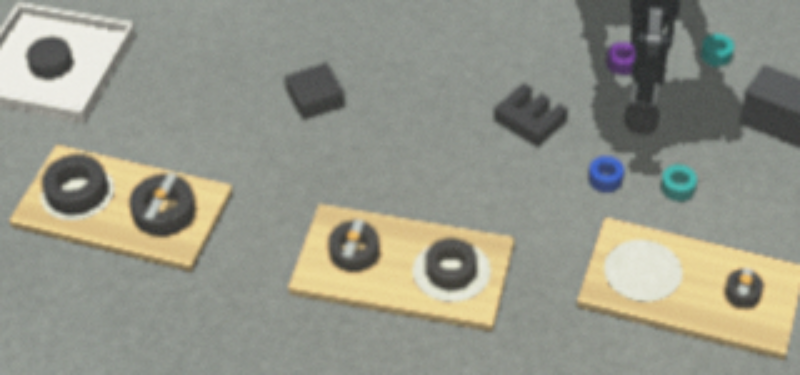

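The large ring is in place on its paper, at about (75,185) in the crop. The gripper is over the dark small ring at (642,117), with the coloured look-alikes clear of it.

```bash
python3 -m creep '[[0.65,0.002,0,0.05,0],[0.65,0.002,0,0.094,0],[0.65,0.002,0,0.094,0],[0,0.002,0,0.094,0],[0,0.002,0,0.094,0],[0,0.002,0,0.094,0],[0,0.002,0,0.094,0],[0,0.002,0,-0.01,0],[0,0.002,0,-0.1,0],[0,0.002,0,-0.1,0]]' 30
```

```text
clock: 16.75
position: [0.4335, 0.1969, 0.1241]
ee_rot: [0.003, 0.707, 0.707, 0.006]
contact_force: [1.8, 0.1, -1.1]
width: 0.0275
gripper_force: 30.2
```

```bash
python3 -m creep '[[0,0.017,0.345,0,0],[0,0.017,0.345,0,0],[0,0.017,0.345,0,0],[0,0.017,0.345,0.04,0],[0,0.017,0.345,0.1,0],[0,0.017,0.345,0.1,0],[0,0.017,0.345,0.1,0]]'
python3 - <<'E'
from rig import manip
print(manip.get_state()["position"])
E
```

```text
clock: 17.45
position: [0.6002, 0.2037, 0.0672]
ee_rot: [-0.001, 0.707, 0.707, -0.001]
contact_force: [-0.2, 0.9, 0.8]
width: 0.0273
gripper_force: 30.2
[0.60021694 0.20371004 0.06717714]
```

```bash
python3 -m creep '[[0,0,0.003,0.04,0],[0,0,0.003,0.07,0],[0,0,0.003,0.07,0],[0,0,0.003,0.07,0],[0.65,0,0.003,0.07,0],[0.65,0,0.003,0.07,0],[0.65,0,0.003,0.07,0],[0.65,0,0.003,0.0,0],[0.65,0,0.003,-0.1,0],[0.65,0,0.003,-0.1,0]]'; python3 -m creep '[[0.65,0,-0.5,-0.2,0],[0.65,0,-0.5,-0.2,0],[0.65,0,-0.5,-0.2,0],[0.65,0,-0.5,-0.2,0],[0.65,0,-0.5,-0.2,0],[0.65,0,-0.5,-0.2,0],[0.65,0,-0.5,-0.2,0]]'
python3 - <<'E'
from h import *
S=eyes.get_image("scene");T=eyes.get_image("top")
cv2.imwrite("pics/s7.png",cv2.resize(S["frame"][210:360,140:460,::-1],None,fx=2.5,fy=2.5))
cv2.imwrite("pics/t7.png",cv2.resize(T["frame"][130:320,130:540,::-1],None,fx=1.9,fy=1.9))
E
```

```text
clock: 18.45
position: [0.6076, 0.205, 0.1251]
ee_rot: [0.004, 0.707, 0.707, 0.006]
contact_force: [0.6, 0.4, 0.5]
width: 0.0556
gripper_force: 0.0
clock: 19.15
position: [0.3505, 0.2039, 0.2191]
ee_rot: [0.0, 0.707, 0.708, 0.001]
contact_force: [1.2, 0.6, -0.3]
width: 0.0557
gripper_force: 0.0
```

View pics/s7.png

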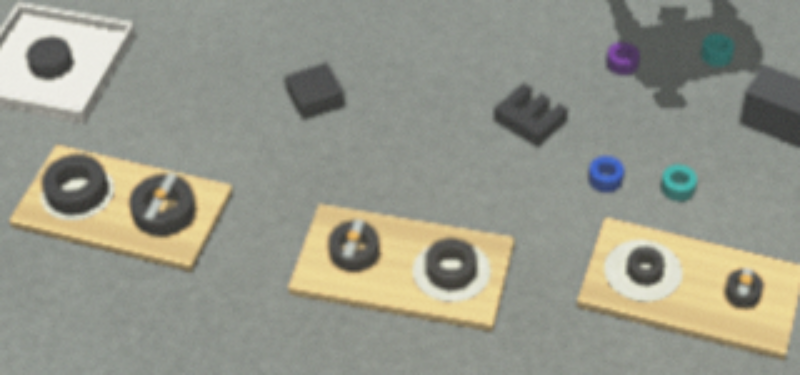

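View pics/t7.png

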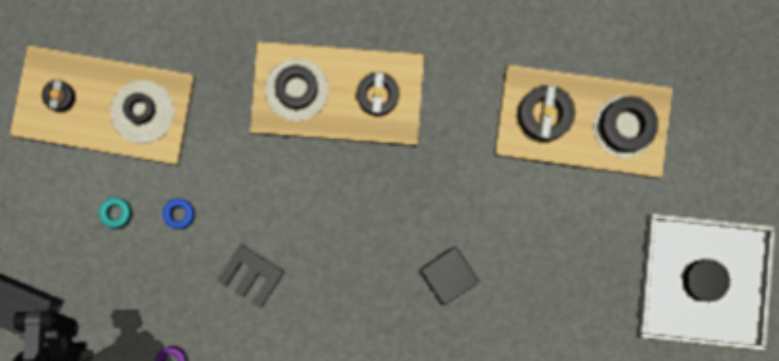

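All rings lie flat and within about 3 mm of centre on their papers: in the top crop small at (139,109), medium at (296,88), large at (627,125). The disc is in the tray at (706,280), the block and E-core have not moved, and the arm is clear.

```bash
python3 -c "
from rig import manip
print(manip.sign_off())"
```

```text
the job is handed in; nothing more can be done
None
```

I handed the job in at about 19 s on the robot's clock, with the disc in the reject tray, all three rings flat and within about 3 mm of centre on their matching papers, and the block and E-core unmoved; the hand-in returned no verdict.

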